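# Put the painting set away on its tray

## Task

Painting is over: put the painting set away on its black tray. Stand each paint pot upright in the holder of its own colour, and nest the three coloured beakers in the grey holder: the tall blue one with its foot in the holder, the green one in the blue and the yellow one in the green, each pressed only lightly and fully home. Set nothing down hard, and leave the white drinking tumbler standing where it is.

Things in the scene. Friction and masses are not known exactly. Their poses are not given: they have to be found in the camera images.
- tall_beaker: Blue tapered painting beaker, the tallest of three that nest: 100 mm high, foot 55 mm across, shoulder 74 mm above the foot. Body 59 mm wide at its top, then a shoulder out to a straight grip band 68 mm across, 26 mm high, up to the rim. Mouth 63 mm, wall 2.5, floor 4 mm, 50 g. Origin: centre of underside, z up.
- middle_beaker: Green tapered painting beaker, the middle one: 74 mm high, foot 44 mm across, shoulder 48 mm above the foot. Home in the blue one, its shoulder rests on the blue rim, its foot 52 mm above the blue foot. Body 59 mm wide at its top, then a shoulder out to a straight grip band 68 mm across, 26 mm high, up to the rim. Mouth 63 mm, wall 2.5, floor 4 mm, 50 g. Origin: centre of underside, z up.
- short_beaker: Yellow tapered painting beaker, the shortest: 50 mm high, foot 52 mm across, shoulder 24 mm above the foot. Home in the green one, its shoulder rests on the green rim, its foot 50 mm above the green foot. Body 59 mm wide at its top, then a shoulder out to a straight grip band 68 mm across, 26 mm high, up to the rim. Mouth 63 mm, wall 2.5, floor 4 mm, 50 g. Origin: centre of underside, z up.
- white_tumbler: White drinking tumbler, the same shape and size as the green beaker (74 mm high, 68 mm across) but not part of the painting set. Loose. Origin: centre of the underside.
- orange_pot: Paint pot with orange body and white screw lid (fixed on) with a dab of the paint on it, a cylinder 37 mm across and 41 mm high, 45 g. Origin: centre of the underside, z up.
- purple_pot: Paint pot with purple body and white screw lid (fixed on) with a dab of the paint on it, a cylinder 37 mm across and 41 mm high, 45 g. Origin: centre of the underside, z up.
- orange_holder: Orange round non-tip holder for the orange paint pot, 60 mm across (68 mm at the foot flange), 16 mm high, rim bead to 17 mm, with a well 47 mm across whose floor is 4 mm above the holder's underside. Fixed to the tray. Origin: centre of its underside, which lies on the tray's floor 2 mm above the table; z up.
- purple_holder: Purple round non-tip holder for the purple paint pot, of the same shape: 60 mm across (68 mm at the flange), 16 mm high, rim bead to 17 mm, well 47 mm across, its floor 4 mm above the underside. Fixed to the tray. Origin: centre of its underside, which lies on the tray's floor 2 mm above the table; z up.
- beaker_holder: Grey round non-tip holder for the beakers, 86 mm across (94 mm at the foot flange), 22 mm high, rim bead to 23 mm, with a well 66 mm across whose rubber floor is 5 mm above the underside; it takes the foot of the blue beaker. Fixed to the tray. Origin: centre of its underside, which lies on the tray's floor 2 mm above the table; z up.
- tray: Black serving tray, 288 (its x) by 326 (its y) mm, rim 21 mm high, floor 2 mm thick, fixed on the table; the three holders stand on it about 150 mm apart, which one where varies. Origin: centre of the underside.
Not all that is in view belongs to the job. Of the things that look like the purple_holder, the middle-sized one is meant.

How it is judged:
At the end, for the whole second after the job is handed in: Pots upright on the floor of their own colour's well (3 mm in height, 10 mm off centre); blue beaker on the grey well's floor (3, 12 mm), green home in blue, yellow home in green (4, 6 mm); all within 0.12 rad of upright and at rest; white tumbler upright, moved under 30 mm (horizontal distance between orange_pot and orange_holder below 0.01 m and z of orange_pot in the frame of orange_holder between 0.001 and 0.007 m and angle between each of orange_pot, purple_pot, tall_beaker, middle_beaker, short_beaker's own z axis and vertical below 0.12 rad and linear speed of each of orange_pot, purple_pot, tall_beaker, middle_beaker, short_beaker below 0.02 m/s and horizontal distance between purple_pot and purple_holder below 0.01 m and z of purple_pot in the frame of purple_holder between 0.001 and 0.007 m and horizontal distance between tall_beaker and beaker_holder below 0.012 m and z of tall_beaker in the frame of beaker_holder between 0.002 and 0.008 m and horizontal distance between middle_beaker and tall_beaker below 0.006 m and z of middle_beaker in the frame of tall_beaker between 0.048 and 0.056 m and horizontal distance between short_beaker and middle_beaker below 0.006 m and z of short_beaker in the frame of middle_beaker between 0.046 and 0.054 m and distance of white_tumbler from where it was at the start of the episode below 0.03 m and angle between white_tumbler's own z axis and vertical below 0.15 rad); the robot touches nothing.
It fails at once if a pot or beaker is set down or pressed hard (over 45 N) (contact force between orange_pot and orange_holder above 45 N or contact force between purple_pot and purple_holder above 45 N or contact force between tall_beaker and beaker_holder above 45 N or contact force between middle_beaker and tall_beaker above 45 N or contact force between short_beaker and middle_beaker above 45 N).
It also fails if it takes over 138 s, if anything falls off the work surface, if the arm or the gripper's body presses on something with over 40 N, if the wrist force passes 120 N, or if a joint passes its speed limit or range.

## Robot

A 7-joint arm with a two-finger parallel gripper is mounted at the origin on a cart in front of the work surface, level with it; the furniture and walls round the work are solid. World frame = base frame: x ahead of the robot, y to its left, z up, the work surface at z = 0. Lengths are in m, angles in rad, forces in N, time in s.
With the tool pointing down it reaches from about 0.425 to 0.925 m from the base axis. Payload 6.8 kg.
Tool frame: the origin (TCP) lies on the centre line of the jaws, within the pads' length; the fingertips stand 25 mm ahead of it and the grasp point (between the pads) lies 6 mm ahead of it; z points along the fingers, y is the line along which they close (so a half turn about z gives the same grasp; the last joint's range is limited). The gripper opens to 85 mm and grips with 20 to 120 N. Pads are 22 mm wide; open, the fingers measure 114 mm over their backs; the gripper's body (76 mm by 85 mm) begins 54 mm behind the grasp point. The pads swing forward as they close: fully open they stand 13 mm farther back than shut.
Start: joints at [1.081, 0.477, 0.022, 1.555, -0.011, 1.109, -0.083], TCP at [0.252, -0.626, 0.256] pointing down, gripper open.
Joint ranges: [-2.96, 2.96], [-0.34, 2.1], [-1.41, 1.46], [0.24, 2.44], [-1.37, 4.51], [0.17, 1.92], [-2.96, 2.96]. Speed limits (rad/s): [2.39, 2.39, 3.14, 3.14, 3.14, 3.14, 3.14].

## Interface

Orientations are given as a rotation vector (axis times angle).
In Python, from bench import status, imaging, workorder gives the robot as it stands.
- The arm moves only by the tool send_rows, never from a script. Its argument "steps" is a list of rows, each an object of numbers: "dx", "dy", "dz": the shift along the tool's x, y, z in cm; "yaw": the turn about the tool's z in degrees; "gripper": the opening, from 0 (shut) to 1 (fully open). A call has 1 to 5 rows; each row is the pose to reach, as a shift and turn from the pose commanded when the call began, along the tool's axes at that moment; what a row does not reach only later rows make up. A row lasts 1/8 s, in which the tool goes at most 62.5 mm and 10.7 degrees, less where a joint would pass 70% of its speed; a pose out of reach is approached as far as the arm can. A call with a gripper value outside its range is refused whole. The fingers move at their own pace and stop on an object; "force" is the grip in N (left out, the last holds). Time passes only in rows, so rows that repeat a pose let the fingers close. It gives the time, the measured TCP pose, the force, the opening and the grip force at its end, in the units of the state.
- status.get_obs(): the state, without advancing time (a new reading comes with each control period).
- imaging.grab_frame(name): name is "side" or "top" or "wrist"; returns a dict with "color" (480x640x3 uint8, red, green, blue), "depth" (480x640 float32, m along the optical axis (not along the pixel's ray), 0 where there is no reading), "K" (3x3 intrinsics, pixels), "R" (3x3) and "t" (3): a world point X has camera coordinates R X + t. Camera axes: x right, y down, z forward; pixel columns grow to the right and rows downward; lengths in m; the calibration is good to about 2 mm. A picture is of the moment at which its call begins.
- workorder.hand_in(): hands the job in; it is judged then, once.
The state is a dict: "clock": time; "joints": joint angles; "qvel": joint speeds; "tau": joint torques, N m; "tcp_pos": TCP position; "orientation": TCP orientation; "contact_force": force on the tool from outside, world axes, zero at the start; "moment": the same for the moment, N m; "grip_width": finger opening in m; "gripper_force": force on a finger pad.
Only numpy, scipy, OpenCV 4.12 (cv2) and the standard library are available. Lean on these libraries where they do the work, as an engineer would, in place of code of your own. Each camera call takes 0.05 s, during which the arm holds its last target. There are 200 camera calls.

## Working session

There is one attempt and no reset: what is moved stays moved. The work goes in short steps, Python scripts to look and compute and a tool call to move; the robot and the scene stay as the last step left them, time stands still between calls to the robot, and variables do not carry over. Pictures are saved under pics/ and viewed, at most 14 in all, crops included, and the job is handed in when it is done.

Besides the shell and the picture viewer there is one more tool, called after ">>>" by a JSON object that holds its "method" and its "body". send_rows: Moves the arm, as the interface text tells. Its arguments: {"type":"object","properties":{"steps":{"type":"array"},"force":{"type":"number"}},"required":["steps"]}

```bash
mkdir -p pics; cat > h.py <<'E'
import numpy as np, cv2
from bench import status, imaging, workorder
def grab(n,save=None):
    f=imaging.grab_frame(n)
    np.savez('pics/%s.npz'%(save or n),**f)
    if save: cv2.imwrite('pics/%s.png'%save,f['color'][:,:,::-1])
    return f
def cloud(f):
    d=f['depth'];v,u=np.mgrid[:480,:640];K=f['K']
    c=np.stack([(u-K[0,2])/K[0,0]*d,(v-K[1,2])/K[1,1]*d,d],-1)
    return (c-f['t'])@f['R']
E
python3 - <<'E'
from h import *
for n in('top','side'):
    f=grab(n,n+'0');print(n,f['K'][0,0],(-f['R'].T@f['t']).round(3))
s=status.get_obs();print(s)
E
```

```text
top 447.07053957141926 [0.397 0.047 0.922]
side 467.49555218865953 [0.387 0.825 0.458]
{'clock': 0.1, 'joints': array([ 1.08089701,  0.47769091,  0.02234294,  1.55632689, -0.01149532,
        1.10929697, -0.0830874 ]), 'qvel': array([ 0.00297982, -0.00489701,  0.00118748, -0.00521683, -0.00060009,
        0.00122253, -0.00135301]), 'tau': array([ 4.39913711e-03, -5.97761893e+01,  1.61424547e+00, -2.81954563e+01,
        1.29027411e-02,  5.02833733e-03,  3.52323866e-05]), 'tcp_pos': array([ 0.25131267, -0.62595554,  0.25545155]), 'orientation': array([-3.08300173e+00, -5.95854648e-01,  6.56735829e-04]), 'contact_force': array([ 0.17715277,  0.90710728, -0.14513058]), 'moment': array([-0.0165664 ,  0.02274902,  0.02662073]), 'gripper_force': 0.0, 'grip_width': 0.08565518271570695}
```

View pics/top0.png

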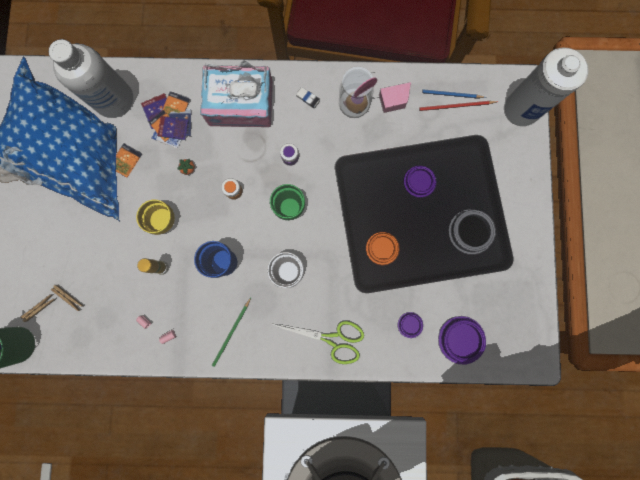

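View pics/side0.png

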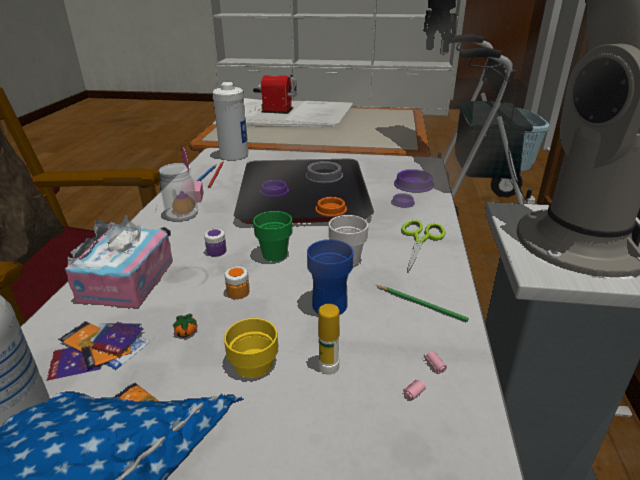

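The side and top pictures show the pots at about (232,188) orange and (289,154) purple. The beakers are at (155,217) yellow, (215,259) blue and (289,202) green, and the white tumbler is at (286,269).

There are three purple-holder candidates in top: (410,325) small, (462,340) large and (420,181) middle-sized, on the tray. The last one fits. I'll confirm it in a crop and measure everything.

```bash
cat > meas.py <<'E'
from h import *
def circ(P):
    (c,r)=cv2.minEnclosingCircle(P[:,:2].astype(np.float32)*1000); 
    return np.array(c)/1000,r/1000
def m(W,u,v,w,z0,z1):
    P=W[v-w:v+w,u-w:u+w].reshape(-1,3);P=P[(P[:,2]>z0)&(P[:,2]<z1)]
    # least squares circle on hull
    h=cv2.convexHull((P[:,:2]*1000).astype(np.float32))[:,0]/1000
    A=np.c_[2*h,np.ones(len(h))];x=np.linalg.lstsq(A,(h**2).sum(1),rcond=None)[0]
    return x[:2].round(4),round(float(np.sqrt(x[2]+x[0]**2+x[1]**2)),4),round(float(np.percentile(P[:,2],95)),4),len(P)
E
python3 - <<'E'
from meas import *
f=dict(np.load('pics/top0.npz'));W=cloud(f)
for n,u,v,w,a,b in [('blue',215,259,26,.09,.11),('green',289,202,24,.066,.082),('yellow',155,217,24,.043,.057),('white',286,269,24,.066,.082),('orange_pot',232,188,16,.035,.047),('purple_pot',289,154,16,.035,.047),('or_h',382,249,22,.014,.025),('pu_h',420,181,22,.014,.025),('pu_small',410,325,18,.008,.03),('pu_large',462,340,28,.014,.04),('grey',472,231,30,.02,.03),('glue',150,265,22,.03,.1),('blob',187,167,14,.01,.1)]:
    print(n,m(W,u,v,w,a,b))
c=f['color'][130:380,330:530,::-1];cv2.imwrite('pics/crop1.png',cv2.resize(c,None,fx=2.2,fy=2.2,interpolation=2))
E
```

```text
blue (array([0.4533, 0.2539]), 0.0337, 0.1027, 246)
green (array([0.5699, 0.1223]), 0.0335, 0.0769, 195)
yellow (array([0.5388, 0.3879]), 0.0336, 0.0528, 218)
white (array([0.4372, 0.1217]), 0.0334, 0.0763, 168)
orange_pot (array([0.6036, 0.2412]), 0.018, 0.0443, 257)
purple_pot (array([0.6788, 0.1248]), 0.018, 0.0445, 255)
or_h (array([ 0.4887, -0.0705]), 0.0295, 0.0211, 270)
pu_h (array([ 0.6315, -0.1484]), 0.0295, 0.0215, 265)
pu_small (array([ 0.3349, -0.1278]), 0.0225, 0.0153, 174)
pu_large (array([ 0.3077, -0.2306]), 0.0418, 0.026, 641)
grey (array([ 0.5376, -0.2657]), 0.0529, 0.0271, 621)
glue (array([0.4399, 0.3811]), 0.0133, 0.0982, 314)
blob (array([0.6509, 0.3412]), 0.0162, 0.0278, 207)
```

View pics/crop1.png

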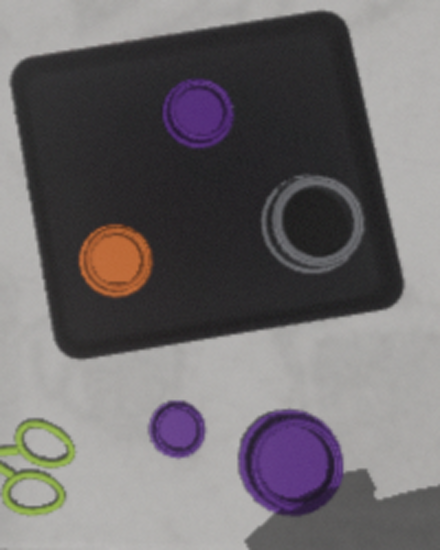

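The crop shows the tray holder at about (198,113) in the crop. Its bead radius measures 29.5 mm, against 22.5 and 41.8 mm for the other two, so this is the middle-sized one meant. Now I'll align the tool with the world axes and refine the grey centre.

```bash
python3 - <<'E'
from meas import *
W=cloud(dict(np.load('pics/top0.npz')))
for w in(24,26,28):print(m(W,472,231,w,.0215,.03),m(W,472,231,w,.0235,.03))
print(np.median(W[290:305,240:270,2]))
E
```

```text
(array([ 0.5271, -0.2538]), 0.0424, 0.0272, 553) (array([ 0.5273, -0.2537]), 0.0421, 0.0275, 410)
(array([ 0.5271, -0.2538]), 0.0424, 0.0272, 553) (array([ 0.5273, -0.2537]), 0.0421, 0.0275, 410)
(array([ 0.5372, -0.2632]), 0.0512, 0.0272, 556) (array([ 0.5343, -0.2592]), 0.0474, 0.0275, 411)
0.00046273509063880764
```

>>> {"method": "send_rows", "body": {"steps": [{"yaw": 10}, {"yaw": 20}, {"yaw": 21.9}, {"yaw": 21.9}]}}

```text
validation failed for argument at $.st...
```

>>> {"method": "send_rows", "body": {"steps": [{"dx": 0, "dy": 0, "dz": 0, "yaw": 10, "gripper": 1}, {"dx": 0, "dy": 0, "dz": 0, "yaw": 20, "gripper": 1}, {"dx": 0, "dy": 0, "dz": 0, "yaw": 21.9, "gripper": 1}, {"dx": 0, "dy": 0, "dz": 0, "yaw": 21.9, "gripper": 1}], "force": 30}}

```text
clock: 0.6
tcp_pos: [0.2515, -0.6262, 0.256]
orientation: [-3.141, -0.004, 0.0]
contact_force: [0.1, 0.6, 0.7]
grip_width: 0.0852
gripper_force: 0.0
```

>>> {"method": "send_rows", "body": {"steps": [{"dx": 6, "dy": -2, "dz": 0, "yaw": 0, "gripper": 1}, {"dx": 12, "dy": -5, "dz": 0, "yaw": 0, "gripper": 1}, {"dx": 17, "dy": -9, "dz": 0, "yaw": 0, "gripper": 1}, {"dx": 22, "dy": -13, "dz": 0, "yaw": 0, "gripper": 1}, {"dx": 25, "dy": -18, "dz": 0, "yaw": 0, "gripper": 1}]}}

```text
clock: 1.23
tcp_pos: [0.5016, -0.4482, 0.2561]
orientation: [3.141, 0.004, 0.001]
contact_force: [0.5, -0.2, 0.4]
grip_width: 0.0853
gripper_force: 0.0
```

>>> {"method": "send_rows", "body": {"steps": [{"dx": 1, "dy": -6, "dz": 0, "yaw": 0, "gripper": 1}, {"dx": 2, "dy": -12, "dz": 0, "yaw": 0, "gripper": 1}, {"dx": 2, "dy": -18, "dz": 0, "yaw": 0, "gripper": 1}, {"dx": 2, "dy": -24, "dz": 0, "yaw": 0, "gripper": 1}, {"dx": 2, "dy": -30, "dz": 0, "yaw": 0, "gripper": 1}]}}

```text
clock: 1.85
tcp_pos: [0.5196, -0.1477, 0.2565]
orientation: [3.141, 0.004, 0.001]
contact_force: [0.2, 0.5, 0.6]
grip_width: 0.0853
gripper_force: 0.0
```

>>> {"method": "send_rows", "body": {"steps": [{"dx": 0, "dy": -6, "dz": 0, "yaw": 0, "gripper": 1}, {"dx": -1, "dy": -12, "dz": 0, "yaw": 0, "gripper": 1}, {"dx": -2, "dy": -18, "dz": 0, "yaw": 0, "gripper": 1}, {"dx": -3, "dy": -24, "dz": 0, "yaw": 0, "gripper": 1}, {"dx": -3, "dy": -30, "dz": 0, "yaw": 0, "gripper": 1}]}}

```text
clock: 2.48
tcp_pos: [0.4891, 0.1521, 0.2567]
orientation: [3.141, 0.003, 0.001]
contact_force: [0.9, -0.4, 0.8]
grip_width: 0.0854
gripper_force: 0.0
```

>>> {"method": "send_rows", "body": {"steps": [{"dx": -2, "dy": -5.5, "dz": 2, "yaw": 0, "gripper": 1}, {"dx": -3.6, "dy": -10.2, "dz": 4, "yaw": 0, "gripper": 1}, {"dx": -3.6, "dy": -10.2, "dz": 9, "yaw": 0, "gripper": 1}, {"dx": -3.6, "dy": -10.2, "dz": 13, "yaw": 0, "gripper": 1}, {"dx": -3.6, "dy": -10.2, "dz": 15.6, "yaw": 0, "gripper": 1}]}}

```text
clock: 3.1
tcp_pos: [0.4532, 0.2521, 0.0985]
orientation: [3.141, 0.004, -0.003]
contact_force: [0.9, -0.2, 0.0]
grip_width: 0.0854
gripper_force: 0.0
```

```bash
python3 - <<'E'
from h import *
f=grab('side','s1');cv2.imwrite('pics/s1c.png',cv2.resize(f['color'][150:400,230:430,::-1],None,fx=2.4,fy=2.4))
E
```

```text
(no output)
```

View pics/s1c.png

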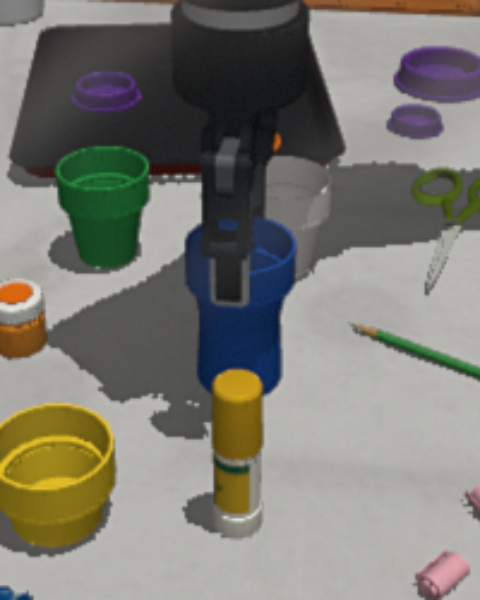

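The finger straddles the blue band, with its tip at about (230,300) in the crop. Closing.

>>> {"method": "send_rows", "body": {"steps": [{"dx": 0, "dy": 0, "dz": 0, "yaw": 0, "gripper": 0}, {"dx": 0, "dy": 0, "dz": 0, "yaw": 0, "gripper": 0}, {"dx": 0, "dy": 0, "dz": 0, "yaw": 0, "gripper": 0}, {"dx": 0, "dy": 0, "dz": 0, "yaw": 0, "gripper": 0}], "force": 30}}

```text
clock: 3.65
tcp_pos: [0.4543, 0.2526, 0.101]
orientation: [-3.141, 0.001, -0.002]
contact_force: [-0.6, -0.8, -0.3]
grip_width: 0.0667
gripper_force: 33.8
```

>>> {"method": "send_rows", "body": {"steps": [{"dx": 0, "dy": 0, "dz": -1, "yaw": 0, "gripper": 0}, {"dx": 0, "dy": 0, "dz": -3, "yaw": 0, "gripper": 0}, {"dx": 0, "dy": 0, "dz": -6, "yaw": 0, "gripper": 0}, {"dx": 0, "dy": 0, "dz": -10, "yaw": 0, "gripper": 0}, {"dx": 0, "dy": 0, "dz": -13, "yaw": 0, "gripper": 0}]}}

```text
clock: 4.28
tcp_pos: [0.4541, 0.2528, 0.2328]
orientation: [-3.141, 0.0, -0.003]
contact_force: [0.5, 0.2, 0.1]
grip_width: 0.0664
gripper_force: 33.8
```

>>> {"method": "send_rows", "body": {"steps": [{"dx": 2, "dy": 4, "dz": 0, "yaw": 0, "gripper": 0}, {"dx": 4, "dy": 9, "dz": 0, "yaw": 0, "gripper": 0}, {"dx": 6, "dy": 14, "dz": 0, "yaw": 0, "gripper": 0}, {"dx": 7, "dy": 20, "dz": 0, "yaw": 0, "gripper": 0}, {"dx": 7.4, "dy": 26, "dz": 0, "yaw": 0, "gripper": 0}]}}

```text
clock: 4.9
tcp_pos: [0.5283, -0.0093, 0.2312]
orientation: [-3.141, 0.0, -0.002]
contact_force: [-0.4, -0.3, -0.2]
grip_width: 0.0668
gripper_force: 33.8
```

>>> {"method": "send_rows", "body": {"steps": [{"dx": 0, "dy": 6, "dz": 0, "yaw": 0, "gripper": 0}, {"dx": 0, "dy": 12, "dz": 0, "yaw": 0, "gripper": 0}, {"dx": 0, "dy": 18, "dz": 0, "yaw": 0, "gripper": 0}, {"dx": 0, "dy": 23, "dz": 2, "yaw": 0, "gripper": 0}, {"dx": 0, "dy": 24.7, "dz": 5, "yaw": 0, "gripper": 0}]}}

```text
clock: 5.52
tcp_pos: [0.5275, -0.2592, 0.1815]
orientation: [3.139, -0.009, 0.004]
contact_force: [-0.4, 0.3, -0.9]
grip_width: 0.0666
gripper_force: 33.8
```

```bash
python3 - <<'E'
from h import *
for n in('side','wrist'):
    f=grab(n,n+'2')
a=cv2.imread('pics/side2.png')[130:230,220:380];b=cv2.imread('pics/wrist2.png')
cv2.imwrite('pics/v2.png',np.hstack([cv2.resize(a,(400,250)),cv2.resize(b,(400,250))]))
print(status.get_obs()['tcp_pos'])
E
```

```text
[ 0.52505086 -0.2565363   0.17800505]
```

View pics/v2.png

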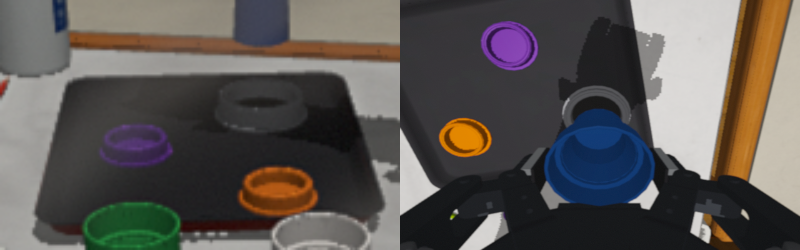

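The wrist view shows the blue beaker held upright, with the grey holder just ahead below it, centred in y at about (595,105). Next: settle, then descend.

>>> {"method": "send_rows", "body": {"steps": [{"dx": 0, "dy": 0, "dz": 2, "yaw": 0, "gripper": 0}, {"dx": 0, "dy": 0, "dz": 3, "yaw": 0, "gripper": 0}, {"dx": 0, "dy": 0, "dz": 3, "yaw": 0, "gripper": 0}, {"dx": 0, "dy": 0, "dz": 3, "yaw": 0, "gripper": 0}]}}

```text
clock: 6.12
tcp_pos: [0.5283, -0.2542, 0.1513]
orientation: [3.141, 0.001, 0.002]
contact_force: [-0.1, 0.3, 0.1]
grip_width: 0.0667
gripper_force: 34.1
```

Target TCP z is about 0.108, so 4.3 cm to go. I'll slow down for the end.

>>> {"method": "send_rows", "body": {"steps": [{"dx": 0, "dy": 0, "dz": 1, "yaw": 0, "gripper": 0}, {"dx": 0, "dy": 0, "dz": 2, "yaw": 0, "gripper": 0}, {"dx": 0, "dy": 0, "dz": 3, "yaw": 0, "gripper": 0}, {"dx": 0, "dy": 0, "dz": 3.6, "yaw": 0, "gripper": 0}, {"dx": 0, "dy": 0, "dz": 3.9, "yaw": 0, "gripper": 0}]}}

```text
clock: 6.75
tcp_pos: [0.5275, -0.2545, 0.1107]
orientation: [-3.141, 0.001, 0.001]
contact_force: [-0.2, 0.2, -0.6]
grip_width: 0.067
gripper_force: 34.1
```

>>> {"method": "send_rows", "body": {"steps": [{"dx": 0, "dy": 0, "dz": 0.1, "yaw": 0, "gripper": 0}, {"dx": 0, "dy": 0, "dz": 0.2, "yaw": 0, "gripper": 0}, {"dx": 0, "dy": 0, "dz": 0.3, "yaw": 0, "gripper": 0}, {"dx": 0, "dy": 0, "dz": 0.3, "yaw": 0, "gripper": 0}]}}

```text
clock: 7.25
tcp_pos: [0.5277, -0.2546, 0.1084]
orientation: [3.142, -0.001, 0.0]
contact_force: [0.9, 0.4, -0.8]
grip_width: 0.0669
gripper_force: 34.1
```

>>> {"method": "send_rows", "body": {"steps": [{"dx": 0, "dy": 0, "dz": 0.1, "yaw": 0, "gripper": 0}, {"dx": 0, "dy": 0, "dz": 0.1, "yaw": 0, "gripper": 0}]}}

```text
clock: 7.5
tcp_pos: [0.5281, -0.2546, 0.1078]
orientation: [3.141, -0.001, 0.001]
contact_force: [-1.0, 0.6, 4.2]
grip_width: 0.0669
gripper_force: 34.6
```

>>> {"method": "send_rows", "body": {"steps": [{"dx": 0, "dy": 0, "dz": 0, "yaw": 0, "gripper": 1}, {"dx": 0, "dy": 0, "dz": 0, "yaw": 0, "gripper": 1}, {"dx": 0, "dy": 0, "dz": 0, "yaw": 0, "gripper": 1}, {"dx": 0, "dy": 0, "dz": 0, "yaw": 0, "gripper": 1}]}}

```text
clock: 8.0
tcp_pos: [0.5276, -0.2545, 0.1072]
orientation: [-3.142, 0.001, 0.0]
contact_force: [0.0, 0.5, 0.2]
grip_width: 0.0853
gripper_force: 0.0
```

>>> {"method": "send_rows", "body": {"steps": [{"dx": 0, "dy": 0, "dz": -3, "yaw": 0, "gripper": 1}, {"dx": 0, "dy": 0, "dz": -8, "yaw": 0, "gripper": 1}, {"dx": 0, "dy": -5, "dz": -12, "yaw": 0, "gripper": 1}, {"dx": 1, "dy": -11, "dz": -12, "yaw": 0, "gripper": 1}, {"dx": 2, "dy": -17, "dz": -12, "yaw": 0, "gripper": 1}]}}

```text
clock: 8.62
tcp_pos: [0.5482, -0.0831, 0.2283]
orientation: [3.141, -0.002, 0.003]
contact_force: [0.2, 0.2, 0.5]
grip_width: 0.0854
gripper_force: 0.0
```

>>> {"method": "send_rows", "body": {"steps": [{"dx": 1, "dy": -6, "dz": 0, "yaw": 0, "gripper": 1}, {"dx": 2, "dy": -12, "dz": 0, "yaw": 0, "gripper": 1}, {"dx": 2.2, "dy": -17, "dz": 1, "yaw": 0, "gripper": 1}, {"dx": 2.2, "dy": -20.6, "dz": 3, "yaw": 0, "gripper": 1}, {"dx": 2.2, "dy": -20.6, "dz": 5, "yaw": 0, "gripper": 1}]}}

```text
clock: 9.25
tcp_pos: [0.5694, 0.1261, 0.1769]
orientation: [-3.139, -0.009, -0.001]
contact_force: [0.4, -1.0, -0.7]
grip_width: 0.0854
gripper_force: 0.0
```

```bash
python3 - <<'E'
from meas import *
f=grab('top','t3');W=cloud(f)
print(m(W,476,228,30,.09,.12),status.get_obs()['tcp_pos'])
cv2.imwrite('pics/t3c.png',cv2.resize(f['color'][130:300,330:530,::-1],None,fx=2.2,fy=2.2))
E
```

```text
(array([ 0.5278, -0.2521]), 0.0338, 0.1089, 390) [0.5679935  0.12321385 0.17400625]
```

>>> {"method": "send_rows", "body": {"steps": [{"dx": 0, "dy": 0, "dz": 3, "yaw": 0, "gripper": 1}, {"dx": 0, "dy": 0, "dz": 6, "yaw": 0, "gripper": 1}, {"dx": 0, "dy": 0, "dz": 8, "yaw": 0, "gripper": 1}, {"dx": 0, "dy": 0, "dz": 10.1, "yaw": 0, "gripper": 1}, {"dx": 0, "dy": 0, "dz": 10.1, "yaw": 0, "gripper": 1}]}}

```text
clock: 9.93
tcp_pos: [0.5689, 0.1205, 0.0752]
orientation: [3.14, -0.002, -0.005]
contact_force: [0.1, -0.1, -0.2]
grip_width: 0.0853
gripper_force: 0.0
```

>>> {"method": "send_rows", "body": {"steps": [{"dx": 0, "dy": 0, "dz": 0, "yaw": 0, "gripper": 1}, {"dx": 0, "dy": 0, "dz": 0, "yaw": 0, "gripper": 0}, {"dx": 0, "dy": 0, "dz": 0, "yaw": 0, "gripper": 0}, {"dx": 0, "dy": 0, "dz": 0, "yaw": 0, "gripper": 0}, {"dx": 0, "dy": 0, "dz": 0, "yaw": 0, "gripper": 0}]}}

```text
clock: 10.55
tcp_pos: [0.5708, 0.1216, 0.0779]
orientation: [-3.141, 0.001, -0.004]
contact_force: [-1.4, 0.1, 5.7]
grip_width: 0.0678
gripper_force: 32.8
```

```bash
python3 - <<'E'
from h import *
f=grab('side','s4');cv2.imwrite('pics/s4c.png',cv2.resize(f['color'][150:300,180:400,::-1],None,fx=2.4,fy=2.4))
E
```

```text
(no output)
```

View pics/s4c.png

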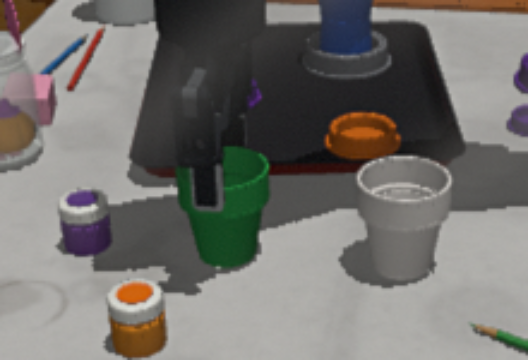

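The side view shows the green band gripped, with the finger tip at crop (208,208). I'll check the tip height against the 48 mm shoulder.

```bash
python3 - <<'E'
from h import *
W=cloud(dict(np.load('pics/s4.npz')))
for v in range(222,244):print(v,W[v,266].round(4),W[v,275].round(4))
E
```

```text
222 [0.5678 0.1684 0.0915] [0.5717 0.0927 0.0505]
223 [0.5684 0.1664 0.0885] [0.5701 0.0995 0.0522]
224 [0.568  0.1684 0.0877] [0.5715 0.0944 0.0472]
225 [0.5679 0.1691 0.0862] [0.5715 0.0949 0.0454]
226 [0.5678 0.17   0.0849] [0.5715 0.0956 0.0437]
227 [0.5675 0.1715 0.0838] [0.5711 0.0973 0.0426]
228 [0.5678 0.171  0.0817] [0.5575 0.1515 0.0716]
229 [0.5684 0.1692 0.0787] [0.5572 0.1532 0.0706]
230 [0.5685 0.1691 0.0768] [0.5573 0.1533 0.0687]
231 [0.5701 0.1638 0.0717] [0.5575 0.1528 0.0665]
232 [0.5689 0.1686 0.0726] [0.5571 0.1547 0.0656]
233 [0.5688 0.1694 0.0712] [0.5579 0.1518 0.0619]
234 [0.5689 0.1694 0.0693] [0.5578 0.1529 0.0606]
235 [0.5694 0.1681 0.0666] [0.5572 0.1556 0.0602]
236 [0.571  0.163  0.0616] [0.5577 0.1538 0.0572]
237 [0.5716 0.1613 0.0586] [0.5578 0.1538 0.0552]
238 [0.5737 0.1539 0.0521] [0.5574 0.1561 0.0546]
239 [0.5733 0.1561 0.0514] [0.5579 0.1544 0.0516]
240 [0.5738 0.1545 0.0485] [0.5581 0.1539 0.0493]
241 [0.5751 0.1505 0.044 ] [0.5586 0.1526 0.0465]
242 [0.5752 0.1506 0.0421] [0.5599 0.148  0.0417]
243 [0.5749 0.1519 0.0408] [0.5596 0.1493 0.0404]
```

>>> {"method": "send_rows", "body": {"steps": [{"dx": 0, "dy": 0, "dz": -1, "yaw": 0, "gripper": 0}, {"dx": 0, "dy": 0, "dz": -3, "yaw": 0, "gripper": 0}, {"dx": 0, "dy": 0, "dz": -7, "yaw": 0, "gripper": 0}, {"dx": 0, "dy": 0, "dz": -12, "yaw": 0, "gripper": 0}, {"dx": 0, "dy": 0, "dz": -17, "yaw": 0, "gripper": 0}]}}

```text
clock: 11.22
tcp_pos: [0.5696, 0.1214, 0.2487]
orientation: [-3.141, 0.001, -0.001]
contact_force: [1.5, -0.8, -0.5]
grip_width: 0.0672
gripper_force: 34.1
```

>>> {"method": "send_rows", "body": {"steps": [{"dx": 0, "dy": 4, "dz": 0, "yaw": 0, "gripper": 0}, {"dx": -1, "dy": 9, "dz": 0, "yaw": 0, "gripper": 0}, {"dx": -2, "dy": 14, "dz": 0, "yaw": 0, "gripper": 0}, {"dx": -3, "dy": 20, "dz": 0, "yaw": 0, "gripper": 0}, {"dx": -4.2, "dy": 26, "dz": 0, "yaw": 0, "gripper": 0}]}}

```text
clock: 11.85
tcp_pos: [0.5273, -0.1402, 0.2474]
orientation: [3.141, 0.0, 0.002]
contact_force: [2.0, 0.2, 0.1]
grip_width: 0.0676
gripper_force: 34.1
```

>>> {"method": "send_rows", "body": {"steps": [{"dx": 0, "dy": 5, "dz": 0, "yaw": 0, "gripper": 0}, {"dx": 0, "dy": 9, "dz": 0, "yaw": 0, "gripper": 0}, {"dx": 0, "dy": 11.6, "dz": 0, "yaw": 0, "gripper": 0}, {"dx": 0, "dy": 11.6, "dz": 2, "yaw": 0, "gripper": 0}, {"dx": 0, "dy": 11.6, "dz": 2, "yaw": 0, "gripper": 0}]}}

```text
clock: 12.48
tcp_pos: [0.5266, -0.2543, 0.2257]
orientation: [-3.14, 0.001, 0.004]
contact_force: [0.4, 0.5, -0.3]
grip_width: 0.0677
gripper_force: 34.1
```

```bash
python3 - <<'E'
from h import *
z=[]
for i in range(4):
    grab('wrist','w5');s=status.get_obs();z.append(s['tcp_pos'])
print(np.array(z).round(4),s['contact_force'])
E
```

```text
[[ 0.5273 -0.2541  0.2265]
 [ 0.5278 -0.2541  0.227 ]
 [ 0.5281 -0.2541  0.2273]
 [ 0.5282 -0.2541  0.2274]] [ 0.13968372  0.21502412 -0.70868298]
```

>>> {"method": "send_rows", "body": {"steps": [{"dx": 0, "dy": 0, "dz": 2, "yaw": 0, "gripper": 0}, {"dx": 0, "dy": 0, "dz": 4, "yaw": 0, "gripper": 0}, {"dx": 0, "dy": 0, "dz": 6, "yaw": 0, "gripper": 0}, {"dx": 0, "dy": 0, "dz": 7.5, "yaw": 0, "gripper": 0}, {"dx": 0, "dy": 0, "dz": 8.3, "yaw": 0, "gripper": 0}]}}

```text
clock: 13.3
tcp_pos: [0.5277, -0.2544, 0.1429]
orientation: [-3.141, 0.0, 0.0]
contact_force: [0.2, 0.4, -1.4]
grip_width: 0.0671
gripper_force: 34.0
```

>>> {"method": "send_rows", "body": {"steps": [{"dx": 0, "dy": 0, "dz": 0.2, "yaw": 0, "gripper": 0}, {"dx": 0, "dy": 0, "dz": 0.4, "yaw": 0, "gripper": 0}, {"dx": 0, "dy": 0, "dz": 0.6, "yaw": 0, "gripper": 0}, {"dx": 0, "dy": 0, "dz": 0.7, "yaw": 0, "gripper": 0}, {"dx": 0, "dy": 0, "dz": 0.7, "yaw": 0, "gripper": 0}]}}

```text
clock: 13.92
tcp_pos: [0.5282, -0.2545, 0.1368]
orientation: [3.141, -0.0, 0.002]
contact_force: [-0.3, 0.6, 2.3]
grip_width: 0.0676
gripper_force: 34.3
```

>>> {"method": "send_rows", "body": {"steps": [{"dx": 0, "dy": 0, "dz": 0.1, "yaw": 0, "gripper": 0}, {"dx": 0, "dy": 0, "dz": 0.1, "yaw": 0, "gripper": 0}]}}

```text
clock: 14.18
tcp_pos: [0.5287, -0.2545, 0.1366]
orientation: [3.141, -0.0, 0.003]
contact_force: [-0.1, 1.8, 7.7]
grip_width: 0.0675
gripper_force: 34.8
```

>>> {"method": "send_rows", "body": {"steps": [{"dx": 0, "dy": 0, "dz": 0, "yaw": 0, "gripper": 1}, {"dx": 0, "dy": 0, "dz": 0, "yaw": 0, "gripper": 1}, {"dx": 0, "dy": 0, "dz": 0, "yaw": 0, "gripper": 1}, {"dx": 0, "dy": 0, "dz": 0, "yaw": 0, "gripper": 1}]}}

```text
clock: 14.68
tcp_pos: [0.5275, -0.2546, 0.1351]
orientation: [-3.142, 0.001, 0.001]
contact_force: [-0.6, 0.1, 0.3]
grip_width: 0.0855
gripper_force: 0.0
```

>>> {"method": "send_rows", "body": {"steps": [{"dx": 0, "dy": 0, "dz": -3, "yaw": 0, "gripper": 1}, {"dx": 0, "dy": 0, "dz": -8, "yaw": 0, "gripper": 1}, {"dx": 0, "dy": -5, "dz": -9, "yaw": 0, "gripper": 1}, {"dx": 0, "dy": -11, "dz": -9, "yaw": 0, "gripper": 1}, {"dx": 0, "dy": -17, "dz": -9, "yaw": 0, "gripper": 1}]}}

```text
clock: 15.3
tcp_pos: [0.5277, -0.083, 0.2257]
orientation: [3.141, -0.002, 0.002]
contact_force: [1.8, 0.8, -0.5]
grip_width: 0.0854
gripper_force: 0.0
```

>>> {"method": "send_rows", "body": {"steps": [{"dx": 0, "dy": -6, "dz": 0, "yaw": 0, "gripper": 1}, {"dx": 0, "dy": -12, "dz": 0, "yaw": 0, "gripper": 1}, {"dx": 0, "dy": -18, "dz": 0, "yaw": 0, "gripper": 1}, {"dx": 0.5, "dy": -24, "dz": 0, "yaw": 0, "gripper": 1}, {"dx": 1, "dy": -30, "dz": 0, "yaw": 0, "gripper": 1}]}}

```text
clock: 15.92
tcp_pos: [0.5379, 0.2171, 0.2254]
orientation: [3.141, -0.001, 0.001]
contact_force: [0.0, 0.5, -0.0]
grip_width: 0.0852
gripper_force: 0.0
```

>>> {"method": "send_rows", "body": {"steps": [{"dx": 0, "dy": -6, "dz": 0, "yaw": 0, "gripper": 1}, {"dx": 0, "dy": -12, "dz": 0, "yaw": 0, "gripper": 1}, {"dx": 0, "dy": -17.1, "dz": 3, "yaw": 0, "gripper": 1}, {"dx": 0, "dy": -17.1, "dz": 6, "yaw": 0, "gripper": 1}, {"dx": 0, "dy": -17.1, "dz": 6, "yaw": 0, "gripper": 1}]}}

```text
clock: 16.55
tcp_pos: [0.5364, 0.3855, 0.1624]
orientation: [3.138, 0.001, -0.007]
contact_force: [0.7, -0.4, 0.5]
grip_width: 0.0853
gripper_force: 0.0
```

```bash
python3 - <<'E'
from meas import *
f=grab('top','t6');W=cloud(f)
print(m(W,480,230,32,.12,.16))
for i in range(3): grab('wrist','w6')
print(status.get_obs()['tcp_pos'])
E
```

```text
(array([ 0.5277, -0.2528]), 0.0337, 0.135, 352)
[0.53920146 0.38599276 0.16703221]
```

Green is seated: its rim reads 0.135. Now yellow.

>>> {"method": "send_rows", "body": {"steps": [{"dx": 0, "dy": 0, "dz": 4, "yaw": 0, "gripper": 1}, {"dx": 0, "dy": 0, "dz": 8, "yaw": 0, "gripper": 1}, {"dx": 0, "dy": 0, "dz": 10, "yaw": 0, "gripper": 1}, {"dx": 0, "dy": 0, "dz": 11.2, "yaw": 0, "gripper": 1}, {"dx": 0, "dy": 0, "dz": 11.2, "yaw": 0, "gripper": 1}]}}

```text
clock: 17.38
tcp_pos: [0.5383, 0.3865, 0.0536]
orientation: [-3.141, 0.001, -0.0]
contact_force: [-0.2, -0.1, 0.3]
grip_width: 0.0854
gripper_force: 0.0
```

>>> {"method": "send_rows", "body": {"steps": [{"dx": 0, "dy": 0, "dz": 0, "yaw": 0, "gripper": 0}, {"dx": 0, "dy": 0, "dz": 0, "yaw": 0, "gripper": 0}, {"dx": 0, "dy": 0, "dz": 0, "yaw": 0, "gripper": 0}, {"dx": 0, "dy": 0, "dz": 0, "yaw": 0, "gripper": 0}, {"dx": 0, "dy": 0, "dz": 0, "yaw": 0, "gripper": 0}]}}

```text
clock: 18.0
tcp_pos: [0.5389, 0.3871, 0.0553]
orientation: [-3.14, 0.001, -0.003]
contact_force: [-1.6, -0.7, 5.9]
grip_width: 0.0676
gripper_force: 33.7
```

```bash
python3 - <<'E'
from h import *
z=[]
for i in range(3):
    grab('wrist','w7');s=status.get_obs();z.append(s['tcp_pos'])
print(np.array(z).round(4),s['contact_force'])
E
```

```text
[[0.5389 0.3871 0.0553]
 [0.5389 0.3871 0.0553]
 [0.5389 0.3871 0.0553]] [-1.99254266 -2.08170585  6.95933716]
```

>>> {"method": "send_rows", "body": {"steps": [{"dx": 0, "dy": 0, "dz": -1, "yaw": 0, "gripper": 0}, {"dx": 0, "dy": 0, "dz": -4, "yaw": 0, "gripper": 0}, {"dx": 0, "dy": 0, "dz": -9, "yaw": 0, "gripper": 0}, {"dx": 0, "dy": 0, "dz": -15, "yaw": 0, "gripper": 0}, {"dx": 0, "dy": 0, "dz": -19, "yaw": 0, "gripper": 0}]}}

```text
clock: 18.77
tcp_pos: [0.5385, 0.3871, 0.2476]
orientation: [-3.139, 0.001, -0.005]
contact_force: [0.4, 0.4, -0.6]
grip_width: 0.0675
gripper_force: 34.0
```

>>> {"method": "send_rows", "body": {"steps": [{"dx": 0, "dy": 4, "dz": 0, "yaw": 0, "gripper": 0}, {"dx": 0, "dy": 9, "dz": 0, "yaw": 0, "gripper": 0}, {"dx": 0, "dy": 15, "dz": 0, "yaw": 0, "gripper": 0}, {"dx": 0, "dy": 21, "dz": 0, "yaw": 0, "gripper": 0}, {"dx": 0, "dy": 27, "dz": 0, "yaw": 0, "gripper": 0}]}}

```text
clock: 19.4
tcp_pos: [0.5377, 0.1146, 0.2443]
orientation: [-3.141, 0.0, -0.003]
contact_force: [0.9, -0.5, -0.7]
grip_width: 0.0677
gripper_force: 34.0
```

>>> {"method": "send_rows", "body": {"steps": [{"dx": 0, "dy": 6, "dz": 0, "yaw": 0, "gripper": 0}, {"dx": 0, "dy": 12, "dz": 0, "yaw": 0, "gripper": 0}, {"dx": 0, "dy": 18, "dz": 0, "yaw": 0, "gripper": 0}, {"dx": -0.5, "dy": 23, "dz": 0, "yaw": 0, "gripper": 0}, {"dx": -1.1, "dy": 27, "dz": 0, "yaw": 0, "gripper": 0}]}}

```text
clock: 20.02
tcp_pos: [0.5263, -0.156, 0.2443]
orientation: [3.141, -0.003, 0.002]
contact_force: [0.7, 0.7, -1.4]
grip_width: 0.0678
gripper_force: 34.0
```

>>> {"method": "send_rows", "body": {"steps": [{"dx": 0, "dy": 5, "dz": 0, "yaw": 0, "gripper": 0}, {"dx": 0, "dy": 8, "dz": 0, "yaw": 0, "gripper": 0}, {"dx": 0, "dy": 10.2, "dz": 0, "yaw": 0, "gripper": 0}, {"dx": 0, "dy": 10.2, "dz": 1, "yaw": 0, "gripper": 0}, {"dx": 0, "dy": 10.2, "dz": 1, "yaw": 0, "gripper": 0}]}}

```text
clock: 20.65
tcp_pos: [0.5262, -0.2539, 0.2324]
orientation: [-3.14, -0.001, 0.002]
contact_force: [0.6, 0.1, -0.7]
grip_width: 0.0674
gripper_force: 34.0
```

```bash
python3 - <<'E'
from h import *
for i in range(4): f=grab('wrist','w8')
s=status.get_obs();print(s['tcp_pos'],s['contact_force'])
E
```

```text
[ 0.52702122 -0.25429312  0.23347271] [ 0.00542925  0.27335277 -0.84588511]
```

>>> {"method": "send_rows", "body": {"steps": [{"dx": 0.05, "dy": 0, "dz": 1.5, "yaw": 0, "gripper": 0}, {"dx": 0.05, "dy": 0, "dz": 3, "yaw": 0, "gripper": 0}, {"dx": 0.05, "dy": 0, "dz": 4.5, "yaw": 0, "gripper": 0}, {"dx": 0.05, "dy": 0, "dz": 5.5, "yaw": 0, "gripper": 0}, {"dx": 0.05, "dy": 0, "dz": 6.2, "yaw": 0, "gripper": 0}]}}

```text
clock: 21.48
tcp_pos: [0.5269, -0.2555, 0.1703]
orientation: [-3.141, 0.001, 0.001]
contact_force: [0.0, 0.3, -0.1]
grip_width: 0.0676
gripper_force: 34.0
```

>>> {"method": "send_rows", "body": {"steps": [{"dx": 0, "dy": 0, "dz": 0.2, "yaw": 0, "gripper": 0}, {"dx": 0, "dy": 0, "dz": 0.4, "yaw": 0, "gripper": 0}, {"dx": 0, "dy": 0, "dz": 0.5, "yaw": 0, "gripper": 0}, {"dx": 0, "dy": 0, "dz": 0.6, "yaw": 0, "gripper": 0}, {"dx": 0, "dy": 0, "dz": 0.6, "yaw": 0, "gripper": 0}]}}

```text
clock: 22.1
tcp_pos: [0.5272, -0.2556, 0.1654]
orientation: [3.142, -0.001, 0.0]
contact_force: [-0.3, -0.2, -0.3]
grip_width: 0.0677
gripper_force: 34.0
```

>>> {"method": "send_rows", "body": {"steps": [{"dx": 0, "dy": 0, "dz": 0.1, "yaw": 0, "gripper": 0}, {"dx": 0, "dy": 0, "dz": 0.2, "yaw": 0, "gripper": 0}, {"dx": 0, "dy": 0, "dz": 0.2, "yaw": 0, "gripper": 0}]}}

```text
clock: 22.48
tcp_pos: [0.5275, -0.2557, 0.1638]
orientation: [3.141, -0.001, 0.001]
contact_force: [-0.3, -0.2, 3.1]
grip_width: 0.0678
gripper_force: 34.3
```

>>> {"method": "send_rows", "body": {"steps": [{"dx": 0, "dy": 0, "dz": 0.05, "yaw": 0, "gripper": 1}, {"dx": 0, "dy": 0, "dz": 0.05, "yaw": 0, "gripper": 1}, {"dx": 0, "dy": 0, "dz": 0, "yaw": 0, "gripper": 1}, {"dx": 0, "dy": 0, "dz": 0, "yaw": 0, "gripper": 1}]}}

```text
clock: 22.98
tcp_pos: [0.5272, -0.2555, 0.1633]
orientation: [-3.142, 0.001, 0.0]
contact_force: [-0.8, 0.2, 0.2]
grip_width: 0.0856
gripper_force: 0.0
```

>>> {"method": "send_rows", "body": {"steps": [{"dx": 0, "dy": 0, "dz": -3, "yaw": 0, "gripper": 1}, {"dx": 0, "dy": 0, "dz": -7, "yaw": 0, "gripper": 1}, {"dx": 0, "dy": -5, "dz": -8, "yaw": 0, "gripper": 1}, {"dx": 1, "dy": -11, "dz": -8, "yaw": 0, "gripper": 1}, {"dx": 2, "dy": -17, "dz": -7, "yaw": 0, "gripper": 1}]}}

```text
clock: 23.6
tcp_pos: [0.548, -0.0842, 0.2344]
orientation: [3.141, -0.002, 0.004]
contact_force: [0.8, 0.8, -0.3]
grip_width: 0.0852
gripper_force: 0.0
```

>>> {"method": "send_rows", "body": {"steps": [{"dx": 1, "dy": -6, "dz": 1, "yaw": 0, "gripper": 1}, {"dx": 2, "dy": -12, "dz": 2, "yaw": 0, "gripper": 1}, {"dx": 3, "dy": -18, "dz": 2, "yaw": 0, "gripper": 1}, {"dx": 4.5, "dy": -24, "dz": 3, "yaw": 0, "gripper": 1}, {"dx": 5.5, "dy": -29.5, "dz": 4, "yaw": 0, "gripper": 1}]}}

```text
clock: 24.22
tcp_pos: [0.6029, 0.2117, 0.1932]
orientation: [-3.141, 0.0, -0.001]
contact_force: [0.3, -0.4, -0.5]
grip_width: 0.0853
gripper_force: 0.0
```

```bash
python3 - <<'E'
from meas import *
f=grab('top','t9');W=cloud(f)
print(m(W,484,230,34,.145,.18))
for i in range(3): f=grab('side','s9')
print(status.get_obs()['tcp_pos'])
a=cv2.imread('pics/t9.png')[170:290,400:560];b=f['color'][110:230,260:420,::-1]
cv2.imwrite('pics/v9.png',np.hstack([cv2.resize(x,(400,300)) for x in(a,b)]))
E
```

```text
(array([ 0.5271, -0.2541]), 0.0334, 0.1604, 383)
[0.60187705 0.21075138 0.19267178]
```

View pics/v9.png

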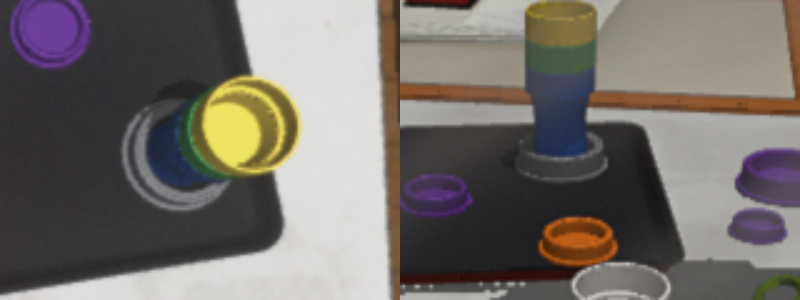

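The nest stands straight: the yellow rim reads 0.160 and is centred over grey. Next the orange pot.

>>> {"method": "send_rows", "body": {"steps": [{"dx": 0.2, "dy": -2.9, "dz": 3, "yaw": 0, "gripper": 1}, {"dx": 0.2, "dy": -2.9, "dz": 7, "yaw": 0, "gripper": 1}, {"dx": 0.2, "dy": -2.9, "dz": 11, "yaw": 0, "gripper": 1}, {"dx": 0.2, "dy": -2.9, "dz": 14.8, "yaw": 0, "gripper": 1}, {"dx": 0.2, "dy": -2.9, "dz": 14.8, "yaw": 0, "gripper": 1}]}}

```text
clock: 25.05
tcp_pos: [0.6027, 0.2351, 0.0428]
orientation: [3.138, -0.004, -0.008]
contact_force: [-0.7, -0.9, 1.2]
grip_width: 0.0854
gripper_force: 0.0
```

>>> {"method": "send_rows", "body": {"steps": [{"dx": 0, "dy": 0, "dz": 0, "yaw": 0, "gripper": 0.6}, {"dx": 0, "dy": 0, "dz": 0, "yaw": 0, "gripper": 0}, {"dx": 0, "dy": 0, "dz": 0, "yaw": 0, "gripper": 0}, {"dx": 0, "dy": 0, "dz": 0, "yaw": 0, "gripper": 0}, {"dx": 0, "dy": 0, "dz": 0, "yaw": 0, "gripper": 0}]}}

```text
clock: 25.68
tcp_pos: [0.6054, 0.2387, 0.0472]
orientation: [-3.141, 0.001, -0.004]
contact_force: [-0.6, -1.4, 6.5]
grip_width: 0.0359
gripper_force: 29.5
```

>>> {"method": "send_rows", "body": {"steps": [{"dx": 0, "dy": 0, "dz": 0, "yaw": 0, "gripper": 0}, {"dx": 0, "dy": 0, "dz": 0, "yaw": 0, "gripper": 0}, {"dx": 0, "dy": 0, "dz": 0, "yaw": 0, "gripper": 0}, {"dx": 0, "dy": 0, "dz": 0, "yaw": 0, "gripper": 0}]}}

```text
clock: 26.18
tcp_pos: [0.6054, 0.2387, 0.0472]
orientation: [-3.141, 0.001, -0.004]
contact_force: [-1.1, -0.3, 6.1]
grip_width: 0.0359
gripper_force: 29.5
```

```bash
python3 - <<'E'
from h import *
f=grab('side','s10');cv2.imwrite('pics/s10c.png',cv2.resize(f['color'][220:320,170:300,::-1],None,fx=4,fy=4))
print(status.get_obs()['tcp_pos'])
E
```

```text
[0.60540588 0.23872297 0.04723155]
```

View pics/s10c.png

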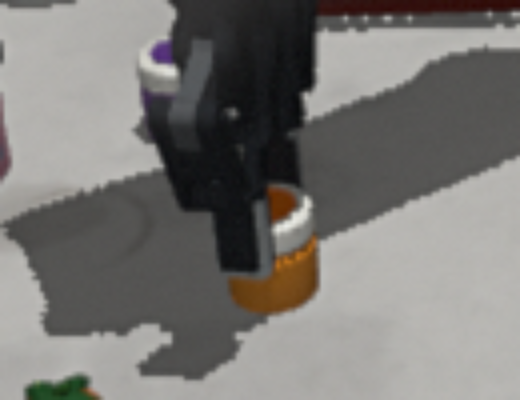

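Orange is gripped; the finger tip is at crop (245,272). I'll check the tip height and the pot's offset.

```bash
python3 - <<'E'
from h import *
f=dict(np.load('pics/s10.npz'));W=cloud(f);c=f['color'].astype(int)
for v in range(276,296,2):print(v,W[v,231].round(3),c[v,231])
mk=(c[...,0]>c[...,2]+70)&(np.abs(W[...,0]-.6)<.05)&(np.abs(W[...,1]-.24)<.05)
P=W[mk];B=P[P[:,2]<.014];T=P[P[:,2]>.035];print(len(B),B.min(0),B.max(0));print(T.min(0),T.max(0))
E
```

```text
276 [0.6   0.27  0.051] [19 20 24]
278 [0.599 0.272 0.049] [20 21 24]
280 [0.599 0.273 0.046] [18 19 22]
282 [0.6   0.272 0.041] [20 23 25]
284 [0.601 0.272 0.038] [22 24 25]
286 [0.601 0.271 0.033] [15 18 20]
288 [0.605 0.262 0.023] [77 80 82]
290 [0.608 0.256 0.014] [104  67  29]
292 [0.608 0.257 0.011] [104  64  18]
294 [0.608 0.257 0.007] [101  62  17]
129 [0.58415081 0.24159167 0.00088491] [0.61574991 0.25916809 0.01374885]
[0.59279574 0.22922284 0.03932689] [0.60376762 0.24946014 0.04167165]
```

>>> {"method": "send_rows", "body": {"steps": [{"dx": 0, "dy": 0, "dz": -1, "yaw": 0, "gripper": 0}, {"dx": 0, "dy": 0, "dz": -3, "yaw": 0, "gripper": 0}, {"dx": 0, "dy": 0, "dz": -7, "yaw": 0, "gripper": 0}, {"dx": 0, "dy": 0, "dz": -11, "yaw": 0, "gripper": 0}, {"dx": 0, "dy": 0, "dz": -13, "yaw": 0, "gripper": 0}]}}

```text
clock: 26.85
tcp_pos: [0.6055, 0.239, 0.1791]
orientation: [-3.14, 0.001, -0.007]
contact_force: [0.9, -0.2, -0.7]
grip_width: 0.0358
gripper_force: 30.1
```

>>> {"method": "send_rows", "body": {"steps": [{"dx": -1, "dy": 4, "dz": 0, "yaw": 0, "gripper": 0}, {"dx": -3, "dy": 9, "dz": 0, "yaw": 0, "gripper": 0}, {"dx": -5, "dy": 14.5, "dz": 0, "yaw": 0, "gripper": 0}, {"dx": -7.5, "dy": 20, "dz": 0, "yaw": 0, "gripper": 0}, {"dx": -9.5, "dy": 25, "dz": 0, "yaw": 0, "gripper": 0}]}}

```text
clock: 27.48
tcp_pos: [0.5078, -0.0136, 0.1754]
orientation: [3.141, -0.002, -0.001]
contact_force: [0.3, -0.7, -0.3]
grip_width: 0.0358
gripper_force: 30.1
```

>>> {"method": "send_rows", "body": {"steps": [{"dx": -1, "dy": 3, "dz": 0, "yaw": 0, "gripper": 0}, {"dx": -2, "dy": 6.1, "dz": 1, "yaw": 0, "gripper": 0}, {"dx": -2, "dy": 6.1, "dz": 4, "yaw": 0, "gripper": 0}, {"dx": -2, "dy": 6.1, "dz": 7, "yaw": 0, "gripper": 0}, {"dx": -2, "dy": 6.1, "dz": 7, "yaw": 0, "gripper": 0}]}}

```text
clock: 28.1
tcp_pos: [0.4874, -0.0725, 0.1038]
orientation: [-3.141, 0.001, 0.007]
contact_force: [0.2, 0.1, -0.6]
grip_width: 0.0359
gripper_force: 30.2
```

```bash
python3 - <<'E'
from h import *
for i in range(3): f=grab('side','s11')
s=status.get_obs();print(s['tcp_pos'],s['contact_force'])
cv2.imwrite('pics/s11c.png',cv2.resize(f['color'][120:240,270:430,::-1],None,fx=3,fy=3))
E
```

```text
[ 0.48994011 -0.07243715  0.10634263] [0.37446677 0.52065067 0.58437479]
```

View pics/s11c.png

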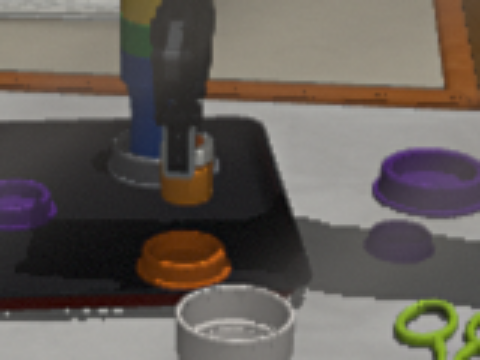

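The held pot is at crop (188,180), centred over the orange holder at (185,258). Descending.

>>> {"method": "send_rows", "body": {"steps": [{"dx": 0, "dy": 0, "dz": 1, "yaw": 0, "gripper": 0}, {"dx": 0, "dy": 0, "dz": 2, "yaw": 0, "gripper": 0}, {"dx": 0, "dy": 0, "dz": 3, "yaw": 0, "gripper": 0}, {"dx": 0, "dy": 0, "dz": 4, "yaw": 0, "gripper": 0}, {"dx": 0, "dy": 0, "dz": 4.6, "yaw": 0, "gripper": 0}]}}

```text
clock: 28.88
tcp_pos: [0.4889, -0.0725, 0.0584]
orientation: [-3.142, 0.001, 0.002]
contact_force: [-0.0, -0.1, 0.0]
grip_width: 0.0356
gripper_force: 30.2
```

>>> {"method": "send_rows", "body": {"steps": [{"dx": 0, "dy": 0, "dz": 0.2, "yaw": 0, "gripper": 0}, {"dx": 0, "dy": 0, "dz": 0.4, "yaw": 0, "gripper": 0}, {"dx": 0, "dy": 0, "dz": 0.6, "yaw": 0, "gripper": 0}, {"dx": 0, "dy": 0, "dz": 0.6, "yaw": 0, "gripper": 0}]}}

```text
clock: 29.38
tcp_pos: [0.4893, -0.0725, 0.0534]
orientation: [3.142, -0.001, 0.0]
contact_force: [0.0, -0.4, -1.3]
grip_width: 0.0357
gripper_force: 30.2
```

>>> {"method": "send_rows", "body": {"steps": [{"dx": 0, "dy": 0, "dz": 0.1, "yaw": 0, "gripper": 0}, {"dx": 0, "dy": 0, "dz": 0.2, "yaw": 0, "gripper": 0}, {"dx": 0, "dy": 0, "dz": 0.2, "yaw": 0, "gripper": 0}]}}

```text
clock: 29.75
tcp_pos: [0.4894, -0.0726, 0.053]
orientation: [3.141, -0.001, 0.001]
contact_force: [-7.5, 1.4, 22.4]
grip_width: 0.0356
gripper_force: 32.3
```

>>> {"method": "send_rows", "body": {"steps": [{"dx": 0, "dy": 0, "dz": 0, "yaw": 0, "gripper": 1}, {"dx": 0, "dy": 0, "dz": 0, "yaw": 0, "gripper": 1}, {"dx": 0, "dy": 0, "dz": 0, "yaw": 0, "gripper": 1}, {"dx": 0, "dy": 0, "dz": 0, "yaw": 0, "gripper": 1}, {"dx": 0, "dy": 0, "dz": 0, "yaw": 0, "gripper": 1}]}}

```text
clock: 30.38
tcp_pos: [0.4892, -0.0725, 0.0512]
orientation: [-3.142, 0.001, 0.0]
contact_force: [-0.7, 0.2, -0.7]
grip_width: 0.0854
gripper_force: 0.0
```

>>> {"method": "send_rows", "body": {"steps": [{"dx": 0, "dy": 0, "dz": -3, "yaw": 0, "gripper": 1}, {"dx": 0, "dy": 0, "dz": -8, "yaw": 0, "gripper": 1}, {"dx": 4, "dy": -4, "dz": -10, "yaw": 0, "gripper": 1}, {"dx": 8, "dy": -8, "dz": -10, "yaw": 0, "gripper": 1}, {"dx": 12, "dy": -12, "dz": -10, "yaw": 0, "gripper": 1}]}}

```text
clock: 31.0
tcp_pos: [0.6106, 0.0485, 0.1519]
orientation: [3.142, -0.002, 0.002]
contact_force: [0.9, -0.1, -0.4]
grip_width: 0.0855
gripper_force: 0.0
```

>>> {"method": "send_rows", "body": {"steps": [{"dx": 4, "dy": -4, "dz": 0, "yaw": 0, "gripper": 1}, {"dx": 7, "dy": -7.6, "dz": 0, "yaw": 0, "gripper": 1}, {"dx": 7, "dy": -7.6, "dz": 2, "yaw": 0, "gripper": 1}, {"dx": 7, "dy": -7.6, "dz": 2, "yaw": 0, "gripper": 1}, {"dx": 7, "dy": -7.6, "dz": 2, "yaw": 0, "gripper": 1}]}}

```text
clock: 31.62
tcp_pos: [0.6788, 0.1215, 0.1312]
orientation: [3.14, -0.004, -0.001]
contact_force: [0.8, -0.2, 0.1]
grip_width: 0.0852
gripper_force: 0.0
```

```bash
python3 - <<'E'
from meas import *
f=grab('top','t12');W=cloud(f)
print(m(W,383,249,17,.038,.056),m(W,472,231,50,.145,.18))
for i in range(2): f=grab('side','s12')
print(status.get_obs()['tcp_pos'])
a=cv2.imread('pics/t12.png')[210:290,340:440]
cv2.imwrite('pics/v12.png',cv2.resize(a,(500,400)))
E
```

```text
Traceback (most recent call last):
  File "meas.py", line 8, in m
    h=cv2.convexHull((P[:,:2]*1000).astype(np.float32))[:,0]/1000
      ~~~~~~~~~~~~~~~~~~~~~~~~~~~~~~~~~~~~~~~~~~~~~~~~~^^^^^
TypeError: 'NoneType' object is not subscriptable
```

```bash
python3 - <<'E'
from meas import *
f=grab('side','s12')
print(status.get_obs()['tcp_pos'])
W=cloud(dict(np.load('pics/t12.npz')));print(np.nanmax(W[230:265:5,365:400:5,2],1))
a=cv2.imread('pics/t12.png')[130:300,330:530];b=cv2.imread('pics/s12.png')[130:240,240:400]
cv2.imwrite('pics/v12.png',np.hstack([cv2.resize(x,(400,300)) for x in(a,b)]))
E
```

```text
[0.67936725 0.12196829 0.13203672]
[0.69870152 0.70148974 0.70283694 0.92194568 0.7073925  0.92194568
 0.71343871]
```

View pics/v12.png

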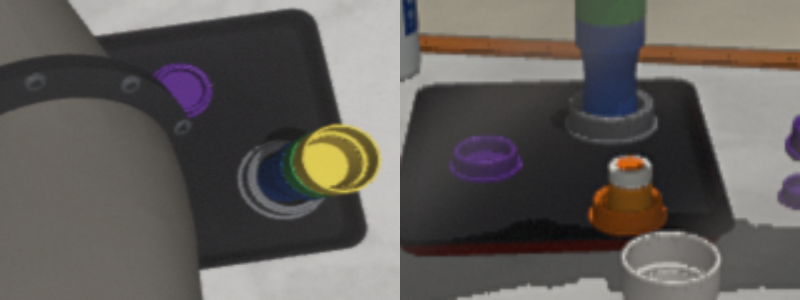

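Orange stands upright in its holder at (630,185) in the right panel. Now the purple pot.

>>> {"method": "send_rows", "body": {"steps": [{"dx": 0, "dy": -0.2, "dz": 2, "yaw": 0, "gripper": 1}, {"dx": 0, "dy": -0.2, "dz": 5, "yaw": 0, "gripper": 1}, {"dx": 0, "dy": -0.2, "dz": 8.6, "yaw": 0, "gripper": 1}, {"dx": 0, "dy": -0.2, "dz": 8.6, "yaw": 0, "gripper": 1}, {"dx": 0, "dy": -0.2, "dz": 8.6, "yaw": 0, "gripper": 1}]}}

```text
clock: 32.35
tcp_pos: [0.6798, 0.1255, 0.046]
orientation: [-3.141, 0.001, -0.001]
contact_force: [-0.7, -0.7, 0.6]
grip_width: 0.0854
gripper_force: 0.0
```

>>> {"method": "send_rows", "body": {"steps": [{"dx": 0, "dy": 0, "dz": 0, "yaw": 0, "gripper": 0.6}, {"dx": 0, "dy": 0, "dz": 0, "yaw": 0, "gripper": 0}, {"dx": 0, "dy": 0, "dz": 0, "yaw": 0, "gripper": 0}, {"dx": 0, "dy": 0, "dz": 0, "yaw": 0, "gripper": 0}, {"dx": 0, "dy": 0, "dz": 0, "yaw": 0, "gripper": 0}]}}

```text
clock: 32.98
tcp_pos: [0.6799, 0.1255, 0.0463]
orientation: [-3.141, 0.001, -0.002]
contact_force: [-0.9, 0.1, 6.6]
grip_width: 0.0361
gripper_force: 30.1
```

>>> {"method": "send_rows", "body": {"steps": [{"dx": 0, "dy": 0, "dz": 0, "yaw": 0, "gripper": 0}, {"dx": 0, "dy": 0, "dz": 0, "yaw": 0, "gripper": 0}]}}

```text
clock: 33.22
tcp_pos: [0.6799, 0.1255, 0.0463]
orientation: [-3.141, 0.001, -0.002]
contact_force: [-1.3, 0.4, 7.0]
grip_width: 0.036
gripper_force: 30.1
```

>>> {"method": "send_rows", "body": {"steps": [{"dx": 0, "dy": 0, "dz": -1, "yaw": 0, "gripper": 0}, {"dx": 0, "dy": 0, "dz": -3, "yaw": 0, "gripper": 0}, {"dx": 0, "dy": 0, "dz": -6, "yaw": 0, "gripper": 0}, {"dx": 0, "dy": 0, "dz": -8, "yaw": 0, "gripper": 0}, {"dx": 0, "dy": 0, "dz": -8, "yaw": 0, "gripper": 0}]}}

```text
clock: 33.85
tcp_pos: [0.6807, 0.1257, 0.1279]
orientation: [-3.141, 0.001, -0.007]
contact_force: [0.0, -0.9, -0.4]
grip_width: 0.036
gripper_force: 30.1
```

>>> {"method": "send_rows", "body": {"steps": [{"dx": -0.5, "dy": 4, "dz": 0, "yaw": 0, "gripper": 0}, {"dx": -1.5, "dy": 9.5, "dz": 0, "yaw": 0, "gripper": 0}, {"dx": -2.5, "dy": 15, "dz": 0, "yaw": 0, "gripper": 0}, {"dx": -3.5, "dy": 20, "dz": 0, "yaw": 0, "gripper": 0}, {"dx": -4.3, "dy": 24, "dz": 0, "yaw": 0, "gripper": 0}]}}

```text
clock: 34.48
tcp_pos: [0.6347, -0.1174, 0.1241]
orientation: [3.141, -0.004, -0.003]
contact_force: [-0.2, -0.2, -0.1]
grip_width: 0.0355
gripper_force: 30.1
```

>>> {"method": "send_rows", "body": {"steps": [{"dx": -0.4, "dy": 3.6, "dz": 0, "yaw": 0, "gripper": 0}, {"dx": -0.4, "dy": 3.6, "dz": 1, "yaw": 0, "gripper": 0}, {"dx": -0.4, "dy": 3.6, "dz": 2, "yaw": 0, "gripper": 0}, {"dx": -0.4, "dy": 3.6, "dz": 2, "yaw": 0, "gripper": 0}, {"dx": -0.4, "dy": 3.6, "dz": 2, "yaw": 0, "gripper": 0}]}}

```text
clock: 35.1
tcp_pos: [0.6325, -0.1491, 0.1052]
orientation: [-3.141, -0.002, 0.0]
contact_force: [0.0, 0.0, -0.3]
grip_width: 0.0361
gripper_force: 30.1
```

```bash
python3 - <<'E'
from h import *
for i in range(3): f=grab('side','s13')
s=status.get_obs();print(s['tcp_pos'],s['contact_force'])
cv2.imwrite('pics/s13c.png',cv2.resize(f['color'][100:230,210:370,::-1],None,fx=3,fy=3))
E
```

```text
[ 0.63263746 -0.15004656  0.1056678 ] [ 0.41069162 -0.07980353 -0.66523597]
```

View pics/s13c.png

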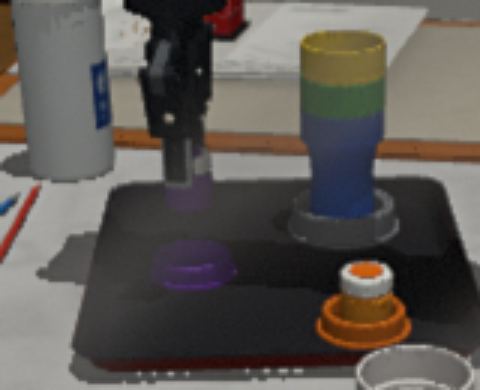

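The purple pot at crop (190,190) is above its holder at (195,265). There are 5.3 cm to go.

>>> {"method": "send_rows", "body": {"steps": [{"dx": 0, "dy": 0, "dz": 1, "yaw": 0, "gripper": 0}, {"dx": 0, "dy": 0, "dz": 2, "yaw": 0, "gripper": 0}, {"dx": 0, "dy": 0, "dz": 3, "yaw": 0, "gripper": 0}, {"dx": 0, "dy": 0, "dz": 4, "yaw": 0, "gripper": 0}, {"dx": 0, "dy": 0, "dz": 4.6, "yaw": 0, "gripper": 0}]}}

```text
clock: 35.88
tcp_pos: [0.6318, -0.1505, 0.0583]
orientation: [-3.141, 0.001, 0.002]
contact_force: [0.4, -0.1, -0.2]
grip_width: 0.0358
gripper_force: 30.1
```

>>> {"method": "send_rows", "body": {"steps": [{"dx": 0, "dy": 0, "dz": 0.2, "yaw": 0, "gripper": 0}, {"dx": 0, "dy": 0, "dz": 0.4, "yaw": 0, "gripper": 0}, {"dx": 0, "dy": 0, "dz": 0.6, "yaw": 0, "gripper": 0}, {"dx": 0, "dy": 0, "dz": 0.6, "yaw": 0, "gripper": 0}]}}

```text
clock: 36.38
tcp_pos: [0.6323, -0.1506, 0.0534]
orientation: [3.142, -0.001, 0.0]
contact_force: [0.5, -0.5, -0.7]
grip_width: 0.0361
gripper_force: 30.1
```

>>> {"method": "send_rows", "body": {"steps": [{"dx": 0, "dy": 0, "dz": 0.1, "yaw": 0, "gripper": 0}, {"dx": 0, "dy": 0, "dz": 0.1, "yaw": 0, "gripper": 0}]}}

```text
clock: 36.62
tcp_pos: [0.6323, -0.1506, 0.0524]
orientation: [3.142, -0.001, 0.0]
contact_force: [-1.0, -0.0, -0.3]
grip_width: 0.0356
gripper_force: 30.1
```

Release, within a millimetre of the floor, and back off clear of the tray.

>>> {"method": "send_rows", "body": {"steps": [{"dx": 0, "dy": 0, "dz": 0.05, "yaw": 0, "gripper": 0}, {"dx": 0, "dy": 0, "dz": 0.05, "yaw": 0, "gripper": 1}, {"dx": 0, "dy": 0, "dz": 0.05, "yaw": 0, "gripper": 1}, {"dx": 0, "dy": 0, "dz": 0.05, "yaw": 0, "gripper": 1}, {"dx": 0, "dy": 0, "dz": 0.05, "yaw": 0, "gripper": 1}]}}

```text
clock: 37.25
tcp_pos: [0.6322, -0.1506, 0.0517]
orientation: [-3.142, 0.001, 0.0]
contact_force: [-0.2, -0.7, 0.2]
grip_width: 0.0854
gripper_force: 0.0
```

>>> {"method": "send_rows", "body": {"steps": [{"dx": 0, "dy": 0, "dz": -3, "yaw": 0, "gripper": 1}, {"dx": 0, "dy": 0, "dz": -8, "yaw": 0, "gripper": 1}, {"dx": 0, "dy": -5, "dz": -13, "yaw": 0, "gripper": 1}, {"dx": 0, "dy": -11, "dz": -15, "yaw": 0, "gripper": 1}, {"dx": 0, "dy": -17, "dz": -15, "yaw": 0, "gripper": 1}]}}

```text
clock: 37.88
tcp_pos: [0.6336, 0.0153, 0.2043]
orientation: [-3.141, 0.004, -0.008]
contact_force: [1.1, 0.1, -0.6]
grip_width: 0.0858
gripper_force: 0.0
```

>>> {"method": "send_rows", "body": {"steps": [{"dx": 0, "dy": -6, "dz": 0, "yaw": 0, "gripper": 1}, {"dx": 0, "dy": -12, "dz": 0, "yaw": 0, "gripper": 1}, {"dx": 0, "dy": -18, "dz": 0, "yaw": 0, "gripper": 1}, {"dx": 0, "dy": -24, "dz": 0, "yaw": 0, "gripper": 1}, {"dx": 0, "dy": -30, "dz": 0, "yaw": 0, "gripper": 1}]}}

```text
clock: 38.5
tcp_pos: [0.6323, 0.316, 0.2016]
orientation: [3.141, -0.001, 0.0]
contact_force: [1.1, -0.3, -0.1]
grip_width: 0.0853
gripper_force: 0.0
```

```bash
python3 - <<'E'
from meas import *
f=grab('top','t14');W=cloud(f);g=grab('side','s14')
for a in [(383,249,18,.038,.056),(422,180,18,.038,.056),(484,230,34,.145,.18),(286,269,24,.066,.082)]:
    try: print(m(W,*a))
    except Exception as e: print(a,'occluded')
a=cv2.imread('pics/t14.png')[100:300,260:540];b=cv2.imread('pics/s14.png')[100:300,200:420]
cv2.imwrite('pics/v14.png',np.hstack([cv2.resize(x,(400,320)) for x in(a,b)]))
E
```

```text
(array([ 0.4871, -0.0717]), 0.0181, 0.0499, 284)
(array([ 0.631 , -0.1498]), 0.0181, 0.05, 273)
(array([ 0.527 , -0.2541]), 0.0335, 0.1607, 379)
(array([0.4373, 0.1217]), 0.0335, 0.0769, 167)
```

View pics/v14.png

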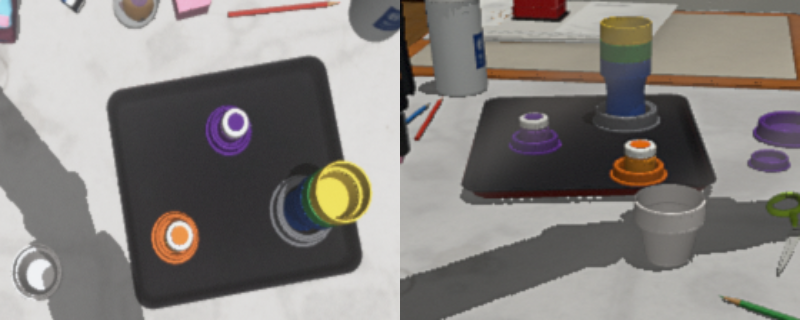

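The pots are within 2 mm of their holder centres and stand at the right height. The stack is home at (0.527, -0.254) and the tumbler hasn't moved. Handing in.

```bash
python3 -c "
from bench import workorder
print(workorder.hand_in())"
```

```text
the job is handed in; nothing more can be done
None
```

I put both pots in their own holders, nested the blue, green and yellow beakers in the grey holder, left the white tumbler where it was, and handed the job in at about 39 s; the hand-in returned no verdict.

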